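# Index pin through the sampler carousel

### The job

Lock the sampler carousel at its index position for needle alignment: take the red-headed index pin from its white block, stand it in the guide hole over the carousel's rim, turn the carousel gently counter-clockwise by its black knob until the pin falls through the index hole, then press the pin fully home so that its collar sits flush on the guide. Never force the pin against the carousel: do not press it down on an unaligned disc, and stop turning as soon as the pin has dropped in. Leave the jar, vial, timer and wrench where they stand.

Things in the scene. Friction and masses are not known exactly. Their poses are not given: they have to be found in the camera images.
- index_pin: loose index pin, 87 mm long, 70 g. Origin at the centre of its lower tip, z along the pin towards its head. Steel shank 10 mm thick from z 0 to 47, its last 4 mm tapering to 6 mm at the tip; steel collar 24 mm wide from z 47 to 51; red round grip 17 mm wide from z 51 to 87, to be held from above. It starts upright in the white block, tip 10 mm above the bench, and is free to lift out
- pin_shoulder (a point): point on the pin's axis in the plane of the underside of its collar, 47 mm above the tip; axes as the pin's
- pin_block: white plastic service block, fixed, 42 x 72 x 40 mm, origin under its centre; the pin stands in its 11.5 mm hole at y -18 mm (30 mm deep), two smaller holes are empty
- sampler_base: sampler's round grey base, fixed, 184 mm across and 24 mm high, origin under its centre on the carousel's axis; the guide tab stands at its -x side, the guide hole's centre 70 mm from the axis. A tall black computer tower stands some 0.2 m behind the base: keep the wrist clear of it
- guide_hole (a point): centre of the guide hole's upper mouth: 11.5 mm wide with a 2 mm funnel, in an aluminium tab 36 mm wide, 16 mm thick, flat top 57 mm above the bench; axes as the base's. The carousel's upper face lies 19 mm lower, so a pin standing on the unaligned disc has its collar 28 mm above the tab; dropped through the disc, 5 to 9 mm above; fully home it lies on the tab
- receiver_hole (a point): mouth of the 12 mm receiver hole in the base, 33 mm straight below guide_hole, under the disc. Two spring balls in it stop the dropped pin 5 to 9 mm short of home; it must be pushed past them with about 5 to 10 N until the collar meets the rigid tab
- carousel: spindle (it does not turn, origin at the base's) of the aluminium carousel disc: 168 mm across, upper face 38 mm above the bench, a few vials up to 62 mm high 44 mm from the axis. The disc's angle is not reported: its index hole, 13 mm wide, ringed in red, 70 mm from the axis, starts 20 to 63 degrees clockwise (from above) of the guide
- knob_grip (a point): point on the carousel's axis 90 mm above the bench, to grip the black round knob: 60 mm across, 70 to 103 mm above the bench, fixed to the disc. It turns with light friction (0.05 N m); once the pin has dropped in, the disc has some 3 degrees of free play in all, then bears rigidly on the pin: 2 degrees more already strain it
- septa_jar: loose jar with green lid, 39 mm wide, 47 high, bystander, origin under its centre
- headspace_vial: loose tall clear vial with white cap, 23 mm wide, 77 high, bystander, origin under its centre
- timer: loose white timer, 62 x 70 x 19 mm, bystander, origin under its centre
- wrench: loose small open-end wrench, 117 mm long, 6 mm thick, bystander, origin under its centre
Things that resemble listed ones, but are neither listed nor needed, are in the scene too. Of the things that look like the index_pin, the middle-sized one is meant.

How it is judged:
On the way, in this order (a step that is already met when the one before it is completed fails the run):
1. the pin stands in the guide hole (horizontal distance between pin_shoulder and guide_hole below 0.006 m and z of pin_shoulder in the frame of guide_hole below 0.034 m and angle between index_pin's own z axis and vertical below 0.15 rad), for 0.02 s.
2. the pin has fallen through the carousel's index hole (horizontal distance between pin_shoulder and guide_hole below 0.006 m and z of pin_shoulder in the frame of guide_hole below 0.018 m), for 0.1 s.
At the end, for the whole second after the job is handed in: the index pin is fully home: its collar within 2 mm of the guide's top and within 3 mm of its centre, upright within 4.5 degrees, at rest and released (horizontal distance between pin_shoulder and guide_hole below 0.003 m and z of pin_shoulder in the frame of guide_hole below 0.002 m and angle between index_pin's own z axis and vertical below 0.08 rad and linear speed of index_pin below 0.01 m/s); the robot touches nothing.
It fails at once if the pin is pressed hard against the carousel (more than 20 N) (contact force between index_pin and carousel above 20 N).
It fails at once if the pin, once dropped in, is wrenched by turning the carousel on (more than 6.5 N) (z of pin_shoulder in the frame of guide_hole below 0.018 m and horizontal distance between pin_shoulder and guide_hole below 0.006 m and contact force between index_pin and carousel above 6.5 N).
It fails at once if a bystander is moved by more than 2 cm (distance of any of septa_jar, headspace_vial, timer, wrench from where it was at the start of the episode above 0.02 m).
It also fails if it takes over 72 s, if anything falls off the work surface, if the arm or the gripper's body presses on something with over 40 N, if the wrist force passes 120 N, or if a joint passes its speed limit or range.

### The arm

A 7-joint arm with a two-finger parallel gripper is mounted at the origin on a cart in front of the work surface, level with it; the furniture and walls round the work are solid. World frame = base frame: x ahead of the robot, y to its left, z up, the work surface at z = 0. Lengths are in m, angles in rad, forces in N, time in s.
With the tool pointing down it reaches from about 0.4 to 0.9 m from the base axis. Payload 5.5 kg.
Tool frame: the origin (TCP) lies between the finger pads; the fingertips stand 17 mm ahead of it and the grasp point (between the pads) lies 2 mm behind it; z points along the fingers, y is the line along which they close (so a half turn about z gives the same grasp; the last joint's range is limited). The gripper opens to 92 mm and grips with 3 to 60 N. Pads are 19 mm wide; open, the fingers measure 130 mm over their backs; the gripper's body (75 mm by 190 mm) begins 47 mm behind the grasp point.
Start: joints at [-0.874, 0.501, -0.427, 1.55, 0.221, 1.138, -0.21], TCP at [0.273, 0.59, 0.244] pointing down, gripper open.
Joint ranges: [-2.88, 2.88], [-0.31, 2.03], [-1.54, 1.56], [0.2, 2.42], [-1.41, 4.55], [0.19, 2.02], [-2.57, 2.57]. Speed limits (rad/s): [2.57, 2.57, 3.14, 3.14, 3.14, 3.14, 3.14].

### API

Orientations are given as [roll, pitch, yaw] about the fixed x, y, z axes, in that order (R = Rz(yaw) Ry(pitch) Rx(roll)).
In Python, from plant import arm, cams, job gives the robot as it stands.
- The arm moves only by the tool arm_command, never from a script. Its arguments are lists of equal length, an entry for each row: "hand": the opening, from 0 (shut) to 1 (fully open); "xyz": the shift along the tool's x, y, z in mm, a list of three; "yaw": the turn about the tool's z in rad. In form: {"hand": [hand, ...], "xyz": [[dx, dy, dz], ...], "yaw": [yaw, ...]}. A call has 1 to 5 rows; each row shifts and turns the commanded pose from where the row before left it, along the tool's axes as they then stand; what a row does not reach is not made up. A row lasts 1/10 s, in which the tool goes at most 50 mm and 8.59 degrees, less where a joint would pass 70% of its speed; a pose out of reach is approached as far as the arm can. A call with a gripper value outside its range is refused whole. The fingers move at their own pace and stop on an object; "newtons" is the grip in N (left out, the last holds). Time passes only in rows, so rows that do not move let the fingers close. It gives the time, the measured TCP pose, the force, the opening and the grip force at its end, in the units of the state.
- arm.get_obs(): the state, without advancing time (a new reading comes with each control period).
- cams.snapshot(name): name is "scene" or "top" or "wrist"; returns the picture (384x512x3 uint8, red, green, blue); there is no depth.
- cams.camera_info(name): a dict with "mtx" (3x3 intrinsics, pixels), "dist_coeffs" ([k1, k2, p1, p2, k3] as OpenCV has them; the pictures are not rectified), "xyz" and "orientation" of the camera in the world. Camera axes: x right, y up, looking along -z (the intrinsics and any distortion apply to the point x, -y, -z); pixel columns grow to the right and rows downward; lengths in m; the calibration is good to about 2 mm. A picture is of the moment at which its call begins: read the wrist's pose just before it. camera_info takes no time and is no camera call; for the wrist camera it gives the pose at the moment of the call.
- job.sign_off(): hands the job in; it is judged then, once.
The state is a dict: "time": time; "joints": joint angles; "dq": joint speeds; "joint_efforts": joint torques, N m; "ee_pos": TCP position; "tcp_rot": TCP orientation; "wrist_force": force on the tool from outside, world axes, zero at the start; "wrist_torque": the same for the moment, N m; "width": finger opening in m; "grip_force": force on a finger pad.
Only numpy, scipy, OpenCV 4.12 (cv2) and the standard library are available. Lean on these libraries where they do the work, as an engineer would, in place of code of your own. Each camera call takes 0.05 s, during which the arm holds its last target. There are 200 camera calls.

## Working session

There is one attempt and no reset: what is moved stays moved. The work goes in short steps, Python scripts to look and compute and a tool call to move; the robot and the scene stay as the last step left them, time stands still between calls to the robot, and variables do not carry over. Pictures are saved under pics/ and viewed, at most 10 in all, crops included, and the job is handed in when it is done.

Besides the shell and the picture viewer there is one more tool, called as name([rows], argument=value, ...), one row to a line, values as JSON. arm_command: Moves the arm, as the interface text tells. Its arguments: {"type":"object","properties":{"hand":{"type":"array"},"xyz":{"type":"array"},"yaw":{"type":"array"},"newtons":{"type":"number"}},"required":["hand","xyz","yaw"]}

```bash
ls; mkdir -p pics
python3 - <<'E'
from plant import arm,cams,job
import cv2,numpy as np
o=arm.get_obs();print({k:np.round(v,3) for k,v in o.items()})
for n in ["scene","top"]:
    im=cams.snapshot(n);cv2.imwrite(f"pics/{n}.png",im[:,:,::-1]);print(n,cams.camera_info(n))
a=cv2.imread("pics/scene.png");b=cv2.imread("pics/top.png")
for n,i in(("scene",a),("top",b)): cv2.imwrite(f"pics/{n}_b.png",cv2.resize(i,(800,600),interpolation=cv2.INTER_CUBIC))
E
```

```text
pics
{'time': np.float64(0.0), 'joints': array([-0.874,  0.502, -0.427,  1.551,  0.221,  1.138, -0.21 ]), 'dq': array([-0.   , -0.002,  0.001, -0.001, -0.001,  0.002,  0.002]), 'joint_efforts': array([ 0.0000e+00, -5.6660e+01, -5.8160e+00, -2.7911e+01, -6.9000e-02,
        3.1000e-02,  0.0000e+00]), 'ee_pos': array([0.273, 0.589, 0.243]), 'tcp_rot': array([-3.14 , -0.   ,  2.708]), 'wrist_force': array([-0.541, -0.357, -0.173]), 'wrist_torque': array([-0.019, -0.002,  0.013]), 'grip_force': np.float64(0.0), 'width': np.float64(0.092)}
scene {'mtx': array([[400.11003215,   0.        , 257.95021894],
       [  0.        , 400.11003215, 188.81423466],
       [  0.        ,   0.        ,   1.        ]]), 'dist_coeffs': array([-0.1018629,  0.       ,  0.       ,  0.       ,  0.       ]), 'xyz': array([ 0.1278347 , -0.9551319 ,  0.49207455]), 'orientation': array([ 1.10992212, -0.01093183, -0.53530015])}
top {'mtx': array([[422.77104412,   0.        , 254.34453128],
       [  0.        , 422.77104412, 192.09885031],
       [  0.        ,   0.        ,   1.        ]]), 'dist_coeffs': array([-0.07567309,  0.        ,  0.        ,  0.        ,  0.        ]), 'xyz': array([ 0.3249386 , -0.27882316,  0.90682088]), 'orientation': array([ 2.22502291e-01, -6.59787533e-04, -1.57352727e+00])}
```

View pics/scene_b.png

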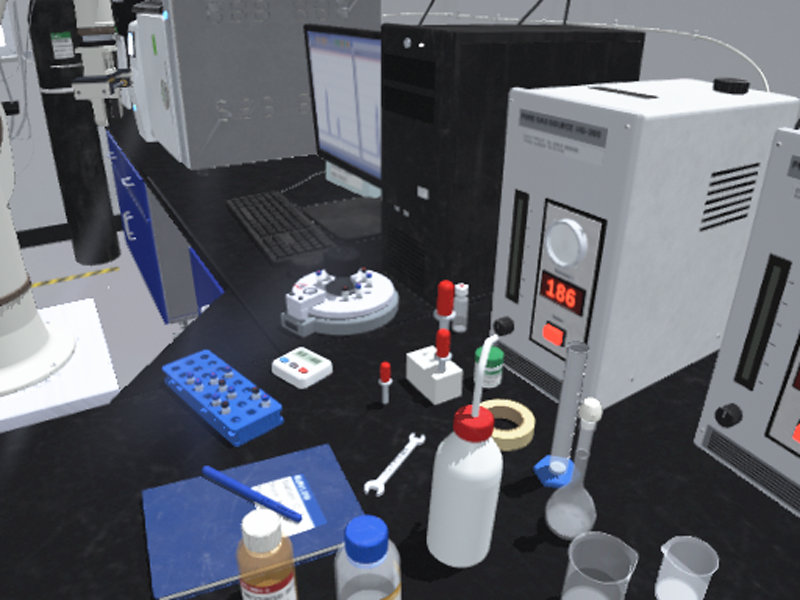

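View pics/top_b.png

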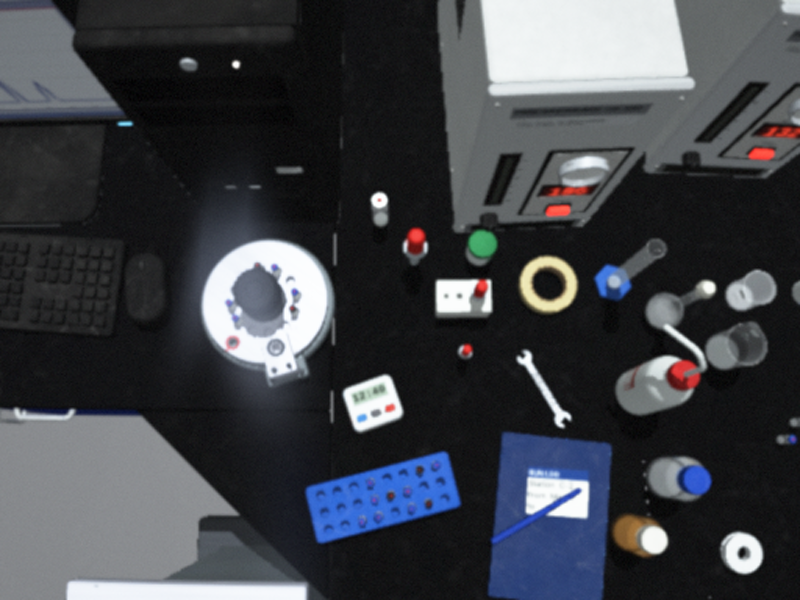

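The block with the middle-sized pin is at top (463,298) and scene (434,375). The carousel is at top (265,300), with the guide hole at about (276,347) and the index ring at about (232,342). I'll enlarge both areas next.

Run:
```python
import cv2,numpy as np
a=cv2.imread("pics/scene.png");b=cv2.imread("pics/top.png")
def c(i,x,y,w,h): return cv2.resize(i[y:y+h,x:x+w],(400,300),interpolation=cv2.INTER_CUBIC)
# crops, 4x (100x75)
print("scale 4")
m=np.vstack([np.hstack([c(a,170,155,100,75),c(a,240,190,100,75)]),np.hstack([c(b,122,150,100,75),c(b,260,160,100,75)])])
m[295:300]=0
cv2.imwrite("pics/m.png",m)
```

```text
scale 4
```

View pics/m.png

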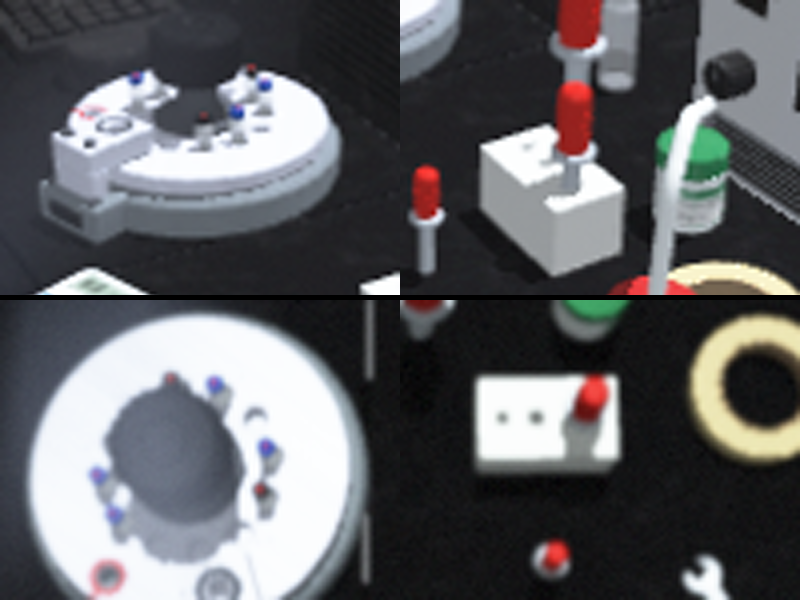

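The guide hole is at scene (198.7,186.2) and top (176.5,221.7). The pin's head top is at scene (283.7,213) and top (309.2,181.3), and the index ring is at top (148.7,219.2). I'll triangulate these.

```bash
cat > h.py <<'E'
import cv2,numpy as np
from scipy.spatial.transform import Rotation as R
def ray(i,p):
    u=cv2.undistortPoints(np.array([[p]],float),i["mtx"],i["dist_coeffs"])[0,0]
    d=R.from_euler("xyz",i["orientation"]).as_matrix()@np.array([u[0],-u[1],-1]);return np.array(i["xyz"]),d/np.linalg.norm(d)
def atz(i,p,z): o,d=ray(i,p);return o+d*(z-o[2])/d[2]
def tri(*ip):
    A=np.zeros((3,3));b=np.zeros(3);rs=[ray(i,p) for i,p in ip]
    for o,d in rs: P=np.eye(3)-np.outer(d,d);A+=P;b+=P@o
    x=np.linalg.solve(A,b);return x,[round(1e3*np.linalg.norm(np.cross(x-o,d)),1) for o,d in rs]
def proj(i,X):
    M=R.from_euler("xyz",i["orientation"]).as_matrix();c=(np.array(X)-i["xyz"])@M;c=c*[1,-1,-1]
    return cv2.projectPoints(c.reshape(1,1,3),np.zeros(3),np.zeros(3),i["mtx"],i["dist_coeffs"])[0].ravel()
E
python3 - <<'E'
from plant import cams
from h import *
np.set_printoptions(precision=4,suppress=True)
s,t=cams.camera_info("scene"),cams.camera_info("top")
print("guide",tri((s,(198.7,186.2)),(t,(176.5,221.7))),atz(t,(176.5,221.7),.057))
print("pin",tri((s,(283.7,213)),(t,(309.2,181.3))),atz(t,(309.2,181.3),.097))
q=lambda x,y:(122+x/4,150+(y-300)/4)
print("ring",atz(t,q(107,577),.038))
for n,x,y in(("L",28,480),("T",200,315),("R",352,470)):print(n,atz(t,q(x,y),.038))
print("knobL/R/T",[atz(t,q(*p),.103) for p in((105,440),(245,470),(165,385))])
k=lambda x,y:(260+(x-400)/4,160+(y-300)/4)
print("block",[atz(t,k(*p),.04) for p in((476,376),(617,376),(476,460),(617,460))])
E
```

```text
guide (array([ 0.4565, -0.1219,  0.0584]), [np.float64(0.9), np.float64(0.9)]) [ 0.4559 -0.1214  0.057 ]
pin (array([ 0.5295, -0.3883,  0.0953]), [np.float64(0.7), np.float64(0.7)]) [ 0.5298 -0.3884  0.097 ]
ring [ 0.464  -0.0594  0.038 ]
L [ 0.5159 -0.0145  0.038 ]
T [ 0.6068 -0.1024  0.038 ]
R [ 0.5209 -0.1864  0.038 ]
knobL/R/T [array([ 0.5216, -0.0713,  0.103 ]), array([ 0.5064, -0.141 ,  0.103 ]), array([ 0.5496, -0.0997,  0.103 ])]
block [array([ 0.5494, -0.3322,  0.04  ]), array([ 0.5492, -0.407 ,  0.04  ]), array([ 0.504 , -0.3315,  0.04  ]), array([ 0.5037, -0.4055,  0.04  ])]
```

```bash
cat >> h.py <<'E'
def plan(obs,wps,n):
    """world waypoints (x,y,z,yaw) with n rows each -> tool rows [dx,dy,dz] mm, yaw"""
    p=np.array([*obs["ee_pos"],obs["tcp_rot"][2]]);k=0
    for w,m in zip(wps,n):
        w=np.array(w,float);st=(w-p)/m
        for j in range(m):
            c,s=np.cos(p[3]),np.sin(p[3]);d=st[:3]*1e3
            print(k,[round(c*d[0]+s*d[1]),round(s*d[0]-c*d[1]),round(-d[2])],round(-st[3],3));p=p+st;k+=1
E
python3 - <<'E'
from plant import arm
from h import *
plan(arm.get_obs(),[(.40,.25,.243,1.73),(.45,-.05,.243,.9),(.53,-.3885,.18,0)],[9,8,8])
E
```

```text
0 [-29, -28, 0] 0.109
1 [-32, -25, 0] 0.109
2 [-34, -21, 0] 0.109
3 [-36, -18, 0] 0.109
4 [-38, -14, 0] 0.109
5 [-39, -9, 0] 0.109
6 [-40, -5, 0] 0.109
7 [-40, -1, 0] 0.109
8 [-40, 4, 0] 0.109
9 [-38, 0, 0] 0.104
10 [-38, 4, 0] 0.104
11 [-37, 8, 0] 0.104
12 [-36, 12, 0] 0.104
13 [-35, 16, 0] 0.104
14 [-33, 19, 0] 0.104
15 [-31, 22, 0] 0.104
16 [-28, 25, 0] 0.104
17 [-27, 34, 8] 0.113
18 [-23, 37, 8] 0.113
19 [-19, 39, 8] 0.113
20 [-14, 41, 8] 0.113
21 [-9, 42, 8] 0.113
22 [-5, 43, 8] 0.113
23 [0, 43, 8] 0.113
24 [5, 43, 8] 0.113
```

arm_command([
  [-29, -28, 0],
  [-32, -25, 0],
  [-34, -21, 0],
  [-36, -18, 0],
  [-38, -14, 0],
], hand=[0.5, 0.5, 0.5, 0.5, 0.5], yaw=[0.109, 0.109, 0.109, 0.109, 0.109])

```text
time: 0.6
ee_pos: [0.3441, 0.3992, 0.2433]
tcp_rot: [-3.141, 0.0, 2.158]
wrist_force: [1.0, -0.7, -0.5]
width: 0.0569
grip_force: 0.0
```

arm_command([
  [-39, -9, 0],
  [-40, -5, 0],
  [-40, -1, 0],
  [-40, 4, 0],
  [-38, 0, 0],
], hand=[0.5, 0.5, 0.5, 0.5, 0.5], yaw=[0.109, 0.109, 0.109, 0.109, 0.104])

```text
time: 1.1
ee_pos: [0.4072, 0.2113, 0.2436]
tcp_rot: [3.141, -0.0, 1.617]
wrist_force: [-0.2, -0.1, -0.3]
width: 0.0453
grip_force: 0.0
```

arm_command([
  [-38, 4, 0],
  [-37, 8, 0],
  [-36, 12, 0],
  [-35, 16, 0],
  [-33, 19, 0],
], hand=[0.5, 0.5, 0.5, 0.5, 0.5], yaw=[0.104, 0.104, 0.104, 0.104, 0.104])

```text
time: 1.6
ee_pos: [0.4369, 0.0236, 0.2436]
tcp_rot: [-3.141, 0.0, 1.099]
wrist_force: [0.5, -0.1, 0.5]
width: 0.0456
grip_force: 0.0
```

arm_command([
  [-31, 22, 0],
  [-28, 25, 0],
], hand=[0.5, 0.5], yaw=[0.104, 0.104])

```text
time: 1.8
ee_pos: [0.4483, -0.0511, 0.2436]
tcp_rot: [-3.141, 0.0, 0.891]
wrist_force: [1.4, 0.4, -0.2]
width: 0.0459
grip_force: 0.0
```

Run:
```python
from plant import arm,cams
import cv2,pickle
i=cams.camera_info("wrist");im=cams.snapshot("wrist");pickle.dump(i,open("w1.pkl","wb"))
cv2.imwrite("pics/w1.png",im[:,:,::-1]);print(i)
```

```text
{'mtx': array([[340.85019288,   0.        , 252.39969644],
       [  0.        , 340.85019288, 190.24208825],
       [  0.        ,   0.        ,   1.        ]]), 'dist_coeffs': array([-0.07512662,  0.        ,  0.        ,  0.        ,  0.        ]), 'xyz': array([4.89515306e-01, 4.75067585e-04, 3.84264656e-01]), 'orientation': array([-2.47651282e-01,  3.44493323e-04, -6.80389453e-01])}
```

arm_command([
  [-27, 34, 8],
  [-23, 37, 8],
  [-19, 39, 8],
  [-14, 41, 8],
  [-9, 42, 8],
], hand=[0.5, 0.5, 0.5, 0.5, 0.5], yaw=[0.113, 0.113, 0.113, 0.113, 0.113])

```text
time: 2.35
ee_pos: [0.497, -0.262, 0.2031]
tcp_rot: [-3.141, 0.0, 0.326]
wrist_force: [1.0, -0.4, 0.8]
width: 0.0459
grip_force: 0.0
```

arm_command([
  [-5, 43, 8],
  [0, 43, 8],
  [5, 43, 8],
  [0, 0, 0],
], hand=[0.5, 0.5, 0.5, 0.5], yaw=[0.113, 0.113, 0.113, 0])

```text
time: 2.75
ee_pos: [0.5225, -0.3936, 0.1774]
tcp_rot: [3.138, 0.004, -0.018]
wrist_force: [-0.2, -0.4, -0.3]
width: 0.0462
grip_force: 0.0
```

Run:
```python
from plant import arm,cams
import cv2,pickle,numpy as np
i=cams.camera_info("wrist");im=cams.snapshot("wrist");pickle.dump(i,open("w2.pkl","wb"))
cv2.imwrite("pics/w2.png",im[:,:,::-1]);o=arm.get_obs();print(o["ee_pos"],o["tcp_rot"],o["joints"],i["xyz"],i["orientation"])
a=cv2.imread("pics/w1.png")
cv2.imwrite("pics/w12.png",np.vstack([cv2.resize(a,(400,300)),cv2.resize(im[:,:,::-1],(400,300))]))
```

```text
[ 0.52295641 -0.39021752  0.17778426] [ 3.14061519  0.00355291 -0.01325234] [ 0.27621703  0.57232774  0.45498419  1.62442919 -0.28084728  1.01293744
 -0.76557711] [ 0.5884941  -0.39364073  0.31784888] [-0.25155369 -0.00354245 -1.58892566]
```

View pics/w12.png

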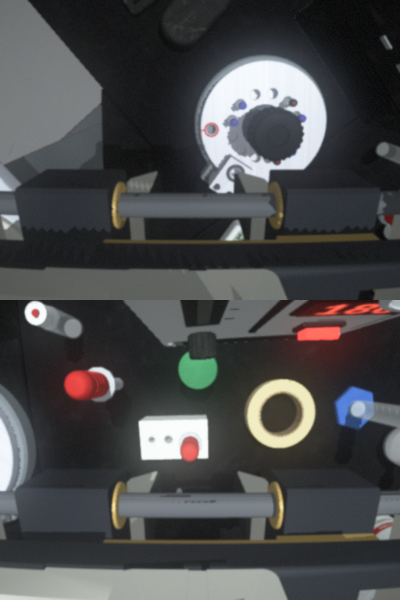

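The wrist camera looks over the fingers. In w1 the guide hole is at about (300,221) and the ring at about (270,165). In w2 the pin's head top is at about (242,198). I'll enlarge these crops.

Run:
```python
import cv2,numpy as np,pickle
from h import *
a=cv2.imread("pics/w1.png");b=cv2.imread("pics/w2.png")
c=lambda i,x,y:cv2.resize(i[y:y+120,x:x+80],(400,600),interpolation=cv2.INTER_CUBIC)
cv2.imwrite("pics/m2.png",np.hstack([c(a,250,140),c(b,205,110)]))
w1=pickle.load(open("w1.pkl","rb"));w2=pickle.load(open("w2.pkl","rb"))
for w,X,o in((w1,(.4562,-.1217,.057),(250,140)),(w1,(.464,-.0594,.038),(250,140)),(w2,(.5297,-.3885,.097),(205,110))):
    p=proj(w,X);print(p,(p-o)*5)
```

```text
[302.64629415 221.89426371] [263.23147073 409.47131854]
[269.82171256 166.76414065] [ 99.1085628  133.82070325]
[245.15702348 193.31017677] [200.78511739 416.55088383]
```

View pics/m2.png

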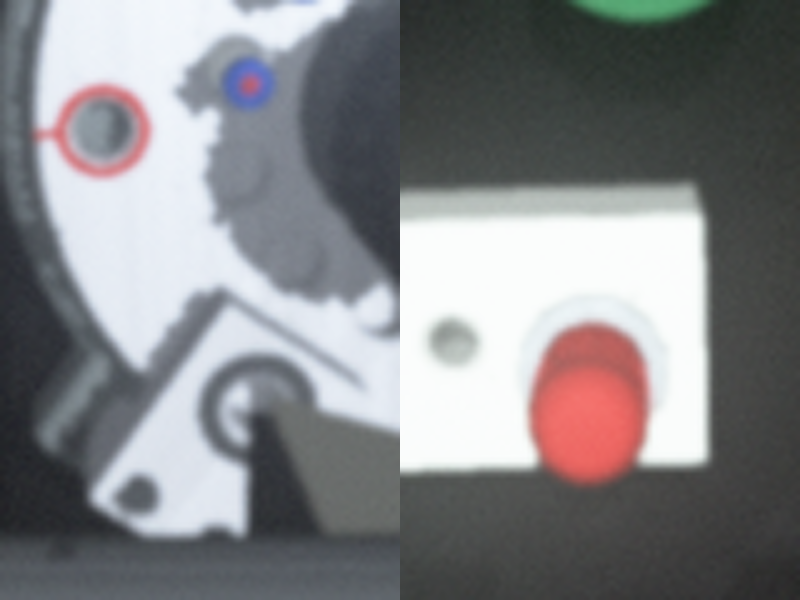

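w1 shows the guide hole at crop (257,408) → (301.4,221.6) and the ring at (270.6,166). w2 shows the pin's top at crop (188,425) → (242.6,195).

Run:
```python
import pickle
from plant import arm,cams
from h import *
np.set_printoptions(precision=4,suppress=True)
s,t=cams.camera_info("scene"),cams.camera_info("top")
w1=pickle.load(open("w1.pkl","rb"));w2=pickle.load(open("w2.pkl","rb"))
print("guide",tri((s,(198.7,186.2)),(t,(176.5,221.7)),(w1,(301.4,221.6))),atz(w1,(301.4,221.6),.057))
print("pin",tri((s,(283.7,213)),(t,(309.2,181.3)),(w2,(242.6,195))),atz(w2,(242.6,195),.097))
print("ring",tri((t,(148.7,219.2)),(w1,(270.6,166))))
o=arm.get_obs();print(o["ee_pos"],o["tcp_rot"])
```

```text
guide (array([ 0.4563, -0.1211,  0.0578]), [np.float64(1.5), np.float64(0.7), np.float64(1.1)]) [ 0.4554 -0.1206  0.057 ]
pin (array([ 0.5291, -0.3878,  0.0957]), [np.float64(0.7), np.float64(1.3), np.float64(1.3)]) [ 0.5286 -0.3868  0.097 ]
ring (array([ 0.4646, -0.0592,  0.037 ]), [np.float64(0.4), np.float64(0.4)])
[ 0.523  -0.3902  0.1778] [ 3.1406  0.0036 -0.0133]
```

arm_command([
  [6, -2, 25],
  [0, 0, 30],
  [0, 0, 20],
  [0, 0, 20],
  [0, 0, 0],
], hand=[0.5, 0.5, 0.5, 0.5, 0.5], yaw=[-0.013, 0, 0, 0, 0])

```text
time: 3.3
ee_pos: [0.5293, -0.3816, 0.0816]
tcp_rot: [-3.137, 0.005, 0.007]
wrist_force: [-1.0, 0.9, -0.2]
width: 0.0459
grip_force: 0.0
```

arm_command([
  [0, 0, 0],
  [0, 0, 0],
  [0, 0, 0],
  [0, 0, 0],
  [0, 0, 0],
], hand=[0, 0, 0, 0, 0], yaw=[0, 0, 0, 0, 0], newtons=15)

```text
time: 3.8
ee_pos: [0.5314, -0.3858, 0.0857]
tcp_rot: [3.141, -0.002, 0.004]
wrist_force: [0.8, -0.5, 3.2]
width: 0.0167
grip_force: 15.0
```

arm_command([
  [0, 0, -10],
  [0, 0, -20],
  [0, 0, -30],
  [0, 0, -30],
  [0, 0, 0],
], hand=[0, 0, 0, 0, 0], yaw=[0, 0, 0, 0, 0])

```text
time: 4.3
ee_pos: [0.533, -0.3874, 0.1803]
tcp_rot: [3.137, -0.007, 0.004]
wrist_force: [-0.7, -0.7, 0.4]
width: 0.0164
grip_force: 15.0
```

Run:
```python
from plant import arm
from h import *
o=arm.get_obs();print(o["ee_pos"],o["tcp_rot"],o["width"],o["grip_force"],o["wrist_force"])
plan(o,[(.4563,-.1212,o["ee_pos"][2],0)],[8])
```

```text
[ 0.53302694 -0.38744548  0.18026335] [ 3.13722204 -0.00694158  0.00353417] 0.01644354725883577 14.975797981023788 [-0.66685614 -0.74159945  0.3767214 ]
0 [-9, -33, 0] 0.0
1 [-9, -33, 0] 0.0
2 [-10, -33, 0] 0.0
3 [-10, -33, 0] 0.0
4 [-10, -33, 0] 0.0
5 [-10, -33, 0] 0.0
6 [-10, -33, 0] 0.0
7 [-10, -33, 0] 0.0
```

arm_command([
  [-5, -15, 0],
  [-8, -28, 0],
  [-9, -36, 0],
  [-11, -38, 0],
  [-11, -38, 0],
], hand=[0, 0, 0, 0, 0], yaw=[0, 0, 0, 0, 0])

```text
time: 4.8
ee_pos: [0.4851, -0.2289, 0.1743]
tcp_rot: [-3.141, 0.001, 0.004]
wrist_force: [1.1, 0.9, -0.8]
width: 0.0166
grip_force: 15.0
```

arm_command([
  [-11, -38, 0],
  [-10, -36, 0],
  [-7, -22, 0],
  [-3, -12, 0],
  [0, 0, 0],
], hand=[0, 0, 0, 0, 0], yaw=[0, 0, 0, 0, 0])

```text
time: 5.3
ee_pos: [0.4545, -0.1211, 0.1747]
tcp_rot: [-3.141, 0.0, 0.006]
wrist_force: [-0.3, 0.5, -0.4]
width: 0.0165
grip_force: 15.0
```

arm_command([
  [0, 0, 0],
  [0, 0, 0],
  [0, 0, 0],
  [0, 0, 0],
  [0, 0, 0],
], hand=[0, 0, 0, 0, 0], yaw=[0, 0, 0, 0, 0])

```text
time: 5.8
ee_pos: [0.4548, -0.1232, 0.1746]
tcp_rot: [3.141, 0.0, 0.003]
wrist_force: [0.5, 0.5, -1.2]
width: 0.0165
grip_force: 15.0
```

Run:
```python
from plant import arm,cams
import cv2,pickle
from h import *
o=arm.get_obs();print(o["ee_pos"],o["tcp_rot"])
I={}
for n in("scene","top","wrist"):
    I[n]=cams.camera_info(n);cv2.imwrite(f"pics/p_{n}.png",cams.snapshot(n)[:,:,::-1])
pickle.dump(I,open("p.pkl","wb"))
a=cv2.imread("pics/p_scene.png");b=cv2.imread("pics/p_top.png");w=cv2.imread("pics/p_wrist.png")
c=lambda i,x,y:cv2.resize(i[y:y+75,x:x+100],(400,300),interpolation=cv2.INTER_CUBIC)
cv2.imwrite("pics/m3.png",np.vstack([np.hstack([c(a,165,125),c(b,130,175)]),np.hstack([cv2.resize(w,(400,300)),c(w,200,200)])]))
o=arm.get_obs();print(o["ee_pos"],o["tcp_rot"],o["width"])
```

```text
[ 0.45479594 -0.12317162  0.17460813] [3.14137782e+00 2.10106563e-04 2.93053919e-03]
[ 0.45479122 -0.12275403  0.1746471 ] [-3.14159019e+00  1.07516718e-04  3.59048532e-03] 0.016525147329030418
```

View pics/m3.png

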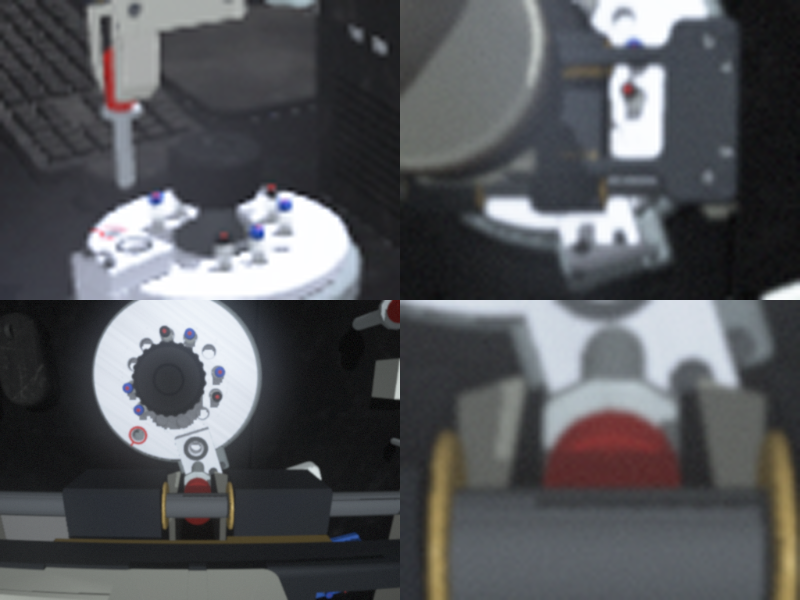

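Run:
```python
import pickle
from h import *
I=pickle.load(open("p.pkl","rb"));s,w=I["scene"],I["wrist"]
np.set_printoptions(precision=4,suppress=True)
for z in(.187,.150,.100):
    p=proj(s,(.4548,-.123,z));print(z,p,(p-(165,125))*4)
print("guide w",atz(w,(251,189.4),.057),"knob w",atz(w,(215,100),.103),"ring",atz(w,(138*1.28,135*1.28),.038))
g=lambda x,y:(165+x/4,125+y/4)
print("guide scene",atz(s,g(133,243),.057))
```

```text
0.187 [194.8515 136.8709] [119.4061  47.4834]
0.15 [195.7249 151.7606] [122.8995 107.0423]
0.1 [196.8865 171.1233] [127.5459 184.4934]
guide w [ 0.4556 -0.1211  0.057 ] knob w [ 0.5228 -0.0994  0.103 ] ring [ 0.4648 -0.0592  0.038 ]
guide scene [ 0.4586 -0.1164  0.057 ]
```

arm_command([
  [1, -2, 15],
  [0, 0, 15],
  [0, 0, 8],
  [0, 0, 0],
  [0, 0, 0],
], hand=[0, 0, 0, 0, 0], yaw=[0, 0, 0, 0, 0])

```text
time: 6.45
ee_pos: [0.4559, -0.1208, 0.1369]
tcp_rot: [3.141, 0.0, 0.004]
wrist_force: [0.4, -0.3, -0.5]
width: 0.0167
grip_force: 15.0
```

arm_command([
  [0, 0, 2],
  [0, 0, 2],
  [0, 0, 2],
  [0, 0, 0],
  [0, 0, 0],
], hand=[0, 0, 0, 0, 0], yaw=[0, 0, 0, 0, 0])

```text
time: 6.95
ee_pos: [0.4561, -0.1206, 0.1308]
tcp_rot: [3.142, -0.001, 0.004]
wrist_force: [0.2, -0.3, 0.1]
width: 0.0165
grip_force: 15.0
```

arm_command([
  [0, 0, 2],
  [0, 0, 2],
  [0, 0, 1],
  [0, 0, 0],
  [0, 0, 0],
], hand=[0, 0, 0, 0, 0], yaw=[0, 0, 0, 0, 0])

```text
time: 7.45
ee_pos: [0.4561, -0.1208, 0.1257]
tcp_rot: [3.141, -0.001, 0.004]
wrist_force: [2.5, 0.1, -0.9]
width: 0.0167
grip_force: 15.0
```

arm_command([
  [1, 0, 0],
  [0, 0, 2],
  [0, 0, 2],
  [0, 0, 0],
  [0, 0, 0],
], hand=[0, 0, 0, 0, 0], yaw=[0, 0, 0, 0, 0])

```text
time: 7.95
ee_pos: [0.4565, -0.1206, 0.1214]
tcp_rot: [3.142, 0.001, 0.004]
wrist_force: [2.2, -0.8, -1.9]
width: 0.0163
grip_force: 15.0
```

arm_command([
  [0.6, 0, 0],
  [0, 0, 2],
  [0, 0, 2],
  [0, 0, 0],
  [0, 0, 0],
], hand=[0, 0, 0, 0, 0], yaw=[0, 0, 0, 0, 0])

```text
time: 8.45
ee_pos: [0.4571, -0.1206, 0.1175]
tcp_rot: [-3.141, 0.001, 0.004]
wrist_force: [0.6, -0.9, -0.8]
width: 0.0161
grip_force: 15.0
```

arm_command([
  [0, 0, 1.5],
  [0, 0, 0],
  [0, 0, 0],
  [0, 0, 0],
  [0, 0, 0],
], hand=[0, 0, 0.4, 0.4, 0.4], yaw=[0, 0, 0, 0, 0])

```text
time: 8.95
ee_pos: [0.4572, -0.1205, 0.1162]
tcp_rot: [-3.141, 0.0, 0.004]
wrist_force: [0.1, 0.6, -0.5]
width: 0.0348
grip_force: 0.0
```

arm_command([
  [0, 0, -10],
  [0, 0, -20],
  [0, 0, -25],
  [0, 0, -10],
  [0, 0, 0],
], hand=[0.4, 0.4, 0.4, 0.4, 0.4], yaw=[0, 0, 0, 0, 0])

```text
time: 9.45
ee_pos: [0.4587, -0.1208, 0.1829]
tcp_rot: [3.142, -0.004, 0.004]
wrist_force: [-0.2, 0.0, -0.8]
width: 0.0369
grip_force: 0.0
```

Run:
```python
from plant import arm,cams
import cv2,pickle
from h import *
I={}
for n in("scene","wrist"):
    I[n]=cams.camera_info(n);cv2.imwrite(f"pics/q_{n}.png",cams.snapshot(n)[:,:,::-1])
pickle.dump(I,open("q.pkl","wb"))
a=cv2.imread("pics/q_scene.png");w=cv2.imread("pics/q_wrist.png")
cv2.imwrite("pics/m4.png",np.hstack([cv2.resize(a[120:220,165:265],(400,400),interpolation=cv2.INTER_CUBIC),cv2.resize(w,(400,300))[:,:] if 0 else cv2.copyMakeBorder(cv2.resize(w,(400,300)),0,100,0,0,0)]))
for z in(.125,.089,.085):
    print(z,(proj(I["scene"],(.4572,-.1208,z))-(165,120))*4)
o=arm.get_obs();print(o["ee_pos"],o["tcp_rot"],o["width"],o["joints"])
plan(o,[(.5232,-.0998,.185,-.48)],[5])
```

```text
0.125 [127.52125819 164.21519719]
0.089 [130.79491352 218.966769  ]
0.085 [131.15569984 224.94273082]
[ 0.45716277 -0.12037049  0.18096348] [-3.14128127e+00  1.23992790e-05  4.10962650e-03] 0.03667857254066614 [-0.18471093  0.25033233  0.44117521  2.06739963 -0.14141349  0.85203676
 -1.22884988]
0 [13, -4, -1] 0.097
1 [13, -5, -1] 0.097
2 [12, -7, -1] 0.097
3 [12, -8, -1] 0.097
4 [11, -9, -1] 0.097
```

View pics/m4.png

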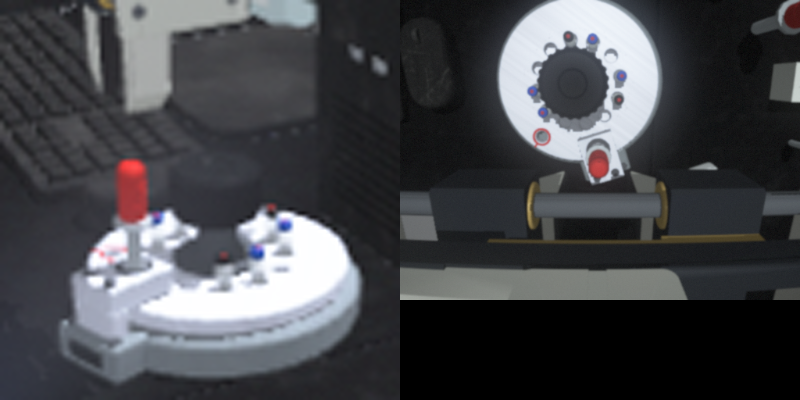

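The pin stands in the guide, with its top at crop (131,162) where the unaligned disc predicts it. Next is the knob.

arm_command([
  [13, -4, 0],
  [13, -5, 0],
  [12, -7, 0],
  [12, -8, 0],
  [11, -9, 0],
], hand=[1, 1, 1, 1, 1], yaw=[0.097, 0.097, 0.097, 0.097, 0.097])

```text
time: 10.05
ee_pos: [0.5238, -0.0994, 0.1796]
tcp_rot: [3.14, 0.002, -0.485]
wrist_force: [0.0, -0.9, -0.1]
width: 0.0724
grip_force: 0.0
```

arm_command([
  [0, 0, 0],
  [0, 0, 0],
  [0, 0, 0],
  [0, 0, 0],
  [0, 0, 0],
], hand=[1, 1, 1, 1, 1], yaw=[0, 0, 0, 0, 0])

```text
time: 10.55
ee_pos: [0.5237, -0.1, 0.1813]
tcp_rot: [-3.141, 0.0, -0.481]
wrist_force: [0.3, 0.5, 0.7]
width: 0.0917
grip_force: 0.0
```

Well centred; descend 91 mm and grip lightly.

arm_command([
  [0, 0, 25],
  [0, 0, 30],
  [0, 0, 20],
  [0, 0, 16],
  [0, 0, 0],
], hand=[1, 1, 1, 1, 1], yaw=[0, 0, 0, 0, 0])

```text
time: 11.05
ee_pos: [0.5223, -0.0995, 0.0883]
tcp_rot: [3.14, 0.004, -0.481]
wrist_force: [-1.1, 0.2, 1.2]
width: 0.0919
grip_force: 0.0
```

arm_command([
  [0, 0, 0],
  [0, 0, 0],
  [0, 0, 0],
  [0, 0, 0],
  [0, 0, 0],
], hand=[0.3, 0.3, 0.3, 0.3, 0.3], yaw=[0, 0, 0, 0, 0], newtons=5)

```text
time: 11.55
ee_pos: [0.5242, -0.101, 0.0909]
tcp_rot: [3.141, -0.001, -0.482]
wrist_force: [-0.5, -1.0, 2.6]
width: 0.0597
grip_force: 5.0
```

```bash
cat > chk.py <<'E'
import sys
from plant import arm,cams
from h import *
a=cams.snapshot("scene").astype(int);c=a[135:200,185:210]
m=(c[...,0]>110)&(c[...,1]<80)&(c[...,2]<80);r=np.where(m.sum(1)>=3)[0]
print("red rows",r.min()+135 if len(r) else None,r.max()+135 if len(r) else None,m.sum())
o=arm.get_obs();print({k:np.round(o[k],3) for k in("ee_pos","tcp_rot","wrist_force","wrist_torque","width","grip_force","joints")})
s=cv2.resize(a[120:220,165:265].astype(np.uint8)[...,::-1],(400,400),interpolation=cv2.INTER_CUBIC)
w=cams.snapshot("wrist")[...,::-1]
cv2.imwrite(sys.argv[1],np.hstack([s,cv2.copyMakeBorder(cv2.resize(w,(400,300)),0,100,0,0,0)]))
E
python3 chk.py pics/c0.png
```

```text
red rows 160 174 102
{'ee_pos': array([ 0.524, -0.101,  0.091]), 'tcp_rot': array([ 3.141e+00, -1.000e-03, -4.820e-01]), 'wrist_force': array([-2.401, -3.202,  4.825]), 'wrist_torque': array([-0.758,  0.761, -0.021]), 'width': np.float64(0.06), 'grip_force': np.float64(5.003), 'joints': array([-0.218,  0.507,  0.445,  1.982, -0.321,  0.72 , -1.631])}
```

arm_command([
  [0, 0, 0],
  [0, 0, 0],
  [0, 0, 0],
  [0, 0, 0],
  [0, 0, 0],
], hand=[0.3, 0.3, 0.3, 0.3, 0.3], yaw=[-0.05, -0.1, -0.1, -0.1, -0.1])

```text
time: 12.15
ee_pos: [0.5244, -0.1, 0.0908]
tcp_rot: [3.142, -0.001, -0.028]
wrist_force: [-1.5, -0.9, 5.5]
width: 0.06
grip_force: 5.0
```

arm_command([
  [0, 0, 0],
  [0, 0, 0],
  [0, 0, 0],
  [0, 0, 0],
  [0, 0, 0],
], hand=[0.3, 0.3, 0.3, 0.3, 0.3], yaw=[-0.08, -0.06, -0.05, 0, 0])

```text
time: 12.65
ee_pos: [0.5244, -0.0996, 0.0908]
tcp_rot: [-3.141, -0.001, 0.159]
wrist_force: [-2.0, -0.9, 5.0]
width: 0.0598
grip_force: 5.0
```

```bash
python3 chk.py pics/c1.png
```

```text
red rows 160 174 100
{'ee_pos': array([ 0.524, -0.1  ,  0.091]), 'tcp_rot': array([-3.141e+00, -1.000e-03,  1.590e-01]), 'wrist_force': array([-1.747, -1.08 ,  5.511]), 'wrist_torque': array([-0.247,  0.582,  0.044]), 'width': np.float64(0.06), 'grip_force': np.float64(5.001), 'joints': array([-0.092,  0.484,  0.284,  1.978, -0.203,  0.706, -1.096])}
```

View pics/c1.png

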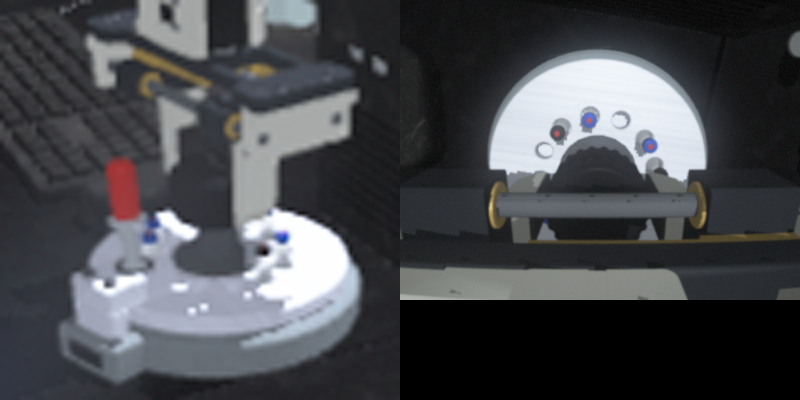

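arm_command([
  [0, 0, 0],
  [0, 0, 0],
  [0, 0, 0],
  [0, 0, 0],
  [0, 0, 0],
], hand=[0.3, 0.3, 0.3, 0.3, 0.3], yaw=[-0.05, -0.05, -0.05, -0.03, 0], newtons=4)

```text
time: 13.25
ee_pos: [0.5244, -0.0993, 0.0907]
tcp_rot: [-3.141, -0.001, 0.339]
wrist_force: [-2.6, 0.6, 5.0]
width: 0.0598
grip_force: 4.0
```

```bash
python3 chk.py pics/c2.png
```

```text
red rows 160 174 100
{'ee_pos': array([ 0.524, -0.099,  0.091]), 'tcp_rot': array([-3.141e+00, -1.000e-03,  3.390e-01]), 'wrist_force': array([-0.506, -0.522,  5.449]), 'wrist_torque': array([-0.015,  0.57 ,  0.061]), 'width': np.float64(0.06), 'grip_force': np.float64(4.0), 'joints': array([-0.056,  0.48 ,  0.239,  1.977, -0.171,  0.704, -0.945])}
```

Turned 47°; about 5° remain. Now small steps, checking for the drop after each.

arm_command([
  [0, 0, 0],
  [0, 0, 0],
  [0, 0, 0],
  [0, 0, 0],
], hand=[0.3, 0.3, 0.3, 0.3], yaw=[-0.02, -0.02, 0, 0])

```text
time: 13.75
ee_pos: [0.5244, -0.0992, 0.0907]
tcp_rot: [-3.141, -0.001, 0.379]
wrist_force: [-1.7, -0.1, 5.8]
width: 0.0598
grip_force: 4.0
```

```bash
python3 chk.py pics/c3.png
```

```text
red rows 160 174 100
{'ee_pos': array([ 0.524, -0.099,  0.091]), 'tcp_rot': array([-3.141, -0.   ,  0.379]), 'wrist_force': array([-1.485,  0.291,  4.918]), 'wrist_torque': array([0.043, 0.635, 0.039]), 'width': np.float64(0.06), 'grip_force': np.float64(4.0), 'joints': array([-0.048,  0.479,  0.229,  1.976, -0.164,  0.703, -0.912])}
```

arm_command([
  [0, 0, 0],
  [0, 0, 0],
  [0, 0, 0],
], hand=[0.3, 0.3, 0.3], yaw=[-0.025, 0, 0])

```text
time: 14.15
ee_pos: [0.5244, -0.0991, 0.0906]
tcp_rot: [-3.141, -0.0, 0.404]
wrist_force: [-1.4, 0.4, 5.8]
width: 0.0598
grip_force: 4.0
```

```bash
python3 chk.py pics/c4.png
```

```text
red rows 160 174 100
{'ee_pos': array([ 0.524, -0.099,  0.091]), 'tcp_rot': array([-3.141e+00, -1.000e-03,  4.040e-01]), 'wrist_force': array([-2.186,  0.716,  5.207]), 'wrist_torque': array([0.069, 0.517, 0.021]), 'width': np.float64(0.06), 'grip_force': np.float64(4.0), 'joints': array([-0.043,  0.479,  0.223,  1.976, -0.159,  0.703, -0.89 ])}
```

arm_command([
  [0, 0, 0],
  [0, 0, 0],
  [0, 0, 0],
], hand=[0.3, 0.3, 0.3], yaw=[-0.02, 0, 0])

```text
time: 14.55
ee_pos: [0.5244, -0.0991, 0.0906]
tcp_rot: [-3.141, -0.001, 0.424]
wrist_force: [-1.9, 0.8, 4.9]
width: 0.0601
grip_force: 4.0
```

```bash
python3 chk.py pics/c5.png
```

```text
red rows 168 182 92
{'ee_pos': array([ 0.524, -0.099,  0.091]), 'tcp_rot': array([-3.141e+00, -1.000e-03,  4.240e-01]), 'wrist_force': array([-1.928,  0.897,  5.817]), 'wrist_torque': array([0.146, 0.494, 0.022]), 'width': np.float64(0.06), 'grip_force': np.float64(4.001), 'joints': array([-0.04 ,  0.479,  0.218,  1.976, -0.156,  0.702, -0.873])}
```

The pin dropped: its red head is 8 px lower, about 21 mm. Release, rise, and move over the pin with the fingers closed.

arm_command([
  [0, 0, 0],
  [0, 0, 0],
  [0, 0, 0],
  [0, 0, -10],
  [0, 0, -20],
], hand=[1, 1, 1, 1, 1], yaw=[0, 0, 0, 0, 0])

```text
time: 15.15
ee_pos: [0.5229, -0.0995, 0.1195]
tcp_rot: [-3.14, 0.003, 0.424]
wrist_force: [0.2, -0.1, 1.3]
width: 0.091
grip_force: 0.0
```

arm_command([
  [0, 0, -30],
  [0, 0, -15],
  [-25, -3, 0],
  [-30, -4, 0],
  [-15, -1, 0],
], hand=[1, 0, 0, 0, 0], yaw=[0, 0, 0, 0, 0], newtons=20)

```text
time: 15.65
ee_pos: [0.4549, -0.1219, 0.1656]
tcp_rot: [-3.141, 0.001, 0.423]
wrist_force: [0.0, 0.3, 0.3]
width: 0.0645
grip_force: 0.0
```

arm_command([
  [0, 0, 0],
  [0, 0, 0],
  [0, 0, 0],
  [0, 0, 0],
  [0, 0, 0],
], hand=[0, 0, 0, 0, 0], yaw=[0, 0, 0, 0, 0])

```text
time: 16.15
ee_pos: [0.4578, -0.1209, 0.1651]
tcp_rot: [3.142, 0.0, 0.425]
wrist_force: [0.2, -0.7, -1.2]
width: 0.0243
grip_force: 0.0
```

```bash
python3 chk.py pics/c6.png
```

```text
red rows 167 181 90
{'ee_pos': array([ 0.458, -0.121,  0.165]), 'tcp_rot': array([-3.142,  0.   ,  0.424]), 'wrist_force': array([-0.405, -0.644,  0.624]), 'wrist_torque': array([-0.073,  0.168, -0.035]), 'width': np.float64(0.02), 'grip_force': np.float64(0.0), 'joints': array([-0.03 ,  0.265,  0.265,  2.075, -0.095,  0.813, -0.855])}
```

View pics/c6.png

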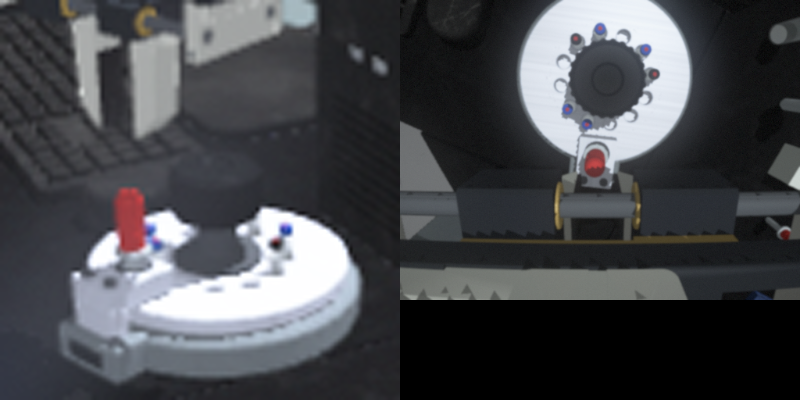

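The pin has dropped and its collar is just above the tab. Finish closing the fingers and press down.

arm_command([
  [0, 0, 10],
  [0, 0, 15],
  [0, 0, 10],
  [0, 0, 0],
  [0, 0, 0],
], hand=[0, 0, 0, 0, 0], yaw=[0, 0, 0, 0, 0])

```text
time: 16.75
ee_pos: [0.4569, -0.1212, 0.1298]
tcp_rot: [-3.141, 0.001, 0.424]
wrist_force: [-0.2, 0.3, -0.2]
width: 0.0004
grip_force: 0.0
```

arm_command([
  [0, 0, 3],
  [0, 0, 3],
  [0, 0, 2],
  [0, 0, 2],
  [0, 0, 0],
], hand=[0, 0, 0, 0, 0], yaw=[0, 0, 0, 0, 0])

```text
time: 17.25
ee_pos: [0.458, -0.1215, 0.1207]
tcp_rot: [3.141, -0.001, 0.424]
wrist_force: [-0.5, -0.3, 3.1]
width: 0.0003
grip_force: 1.7
```

Contact at 3 N. Push on in small steps.

arm_command([
  [0, 0, 1],
  [0, 0, 1],
  [0, 0, 1],
  [0, 0, 0],
  [0, 0, 0],
], hand=[0, 0, 0, 0, 0], yaw=[0, 0, 0, 0, 0])

```text
time: 17.75
ee_pos: [0.4572, -0.1212, 0.1173]
tcp_rot: [3.141, -0.0, 0.424]
wrist_force: [-0.2, 0.2, 2.8]
width: 0.0004
grip_force: 1.1
```

arm_command([
  [0, 0, 1],
  [0, 0, 1],
  [0, 0, 1],
  [0, 0, 0],
  [0, 0, 0],
], hand=[0, 0, 0, 0, 0], yaw=[0, 0, 0, 0, 0])

```text
time: 18.25
ee_pos: [0.4576, -0.1214, 0.1144]
tcp_rot: [3.141, -0.001, 0.424]
wrist_force: [0.4, -1.1, 3.3]
width: 0.0004
grip_force: 2.0
```

arm_command([
  [0, 0, 1],
  [0, 0, 1],
  [0, 0, 0],
  [0, 0, 0],
], hand=[0, 0, 0, 0], yaw=[0, 0, 0, 0])

```text
time: 18.65
ee_pos: [0.4579, -0.1218, 0.1141]
tcp_rot: [3.141, -0.002, 0.423]
wrist_force: [-4.7, 0.2, 21.9]
width: 0.0002
grip_force: 11.1
```

The stop is rigid (22 N at TCP z 0.114, as predicted for home). Retreat and check.

arm_command([
  [0, 0, -5],
  [0, 0, -20],
  [0, 0, -25],
  [0, 0, -20],
  [0, 0, 0],
], hand=[0, 0, 0, 0, 0], yaw=[0, 0, 0, 0, 0])

```text
time: 19.15
ee_pos: [0.4584, -0.1213, 0.1841]
tcp_rot: [3.14, -0.003, 0.424]
wrist_force: [0.9, -0.4, 0.0]
width: 0.0004
grip_force: 0.0
```

```bash
python3 chk.py pics/c7.png
```

```text
red rows 170 184 89
{'ee_pos': array([ 0.458, -0.121,  0.183]), 'tcp_rot': array([ 3.141e+00, -1.000e-03,  4.240e-01]), 'wrist_force': array([ 0.48 ,  0.558, -0.435]), 'wrist_torque': array([-0.101,  0.18 , -0.026]), 'width': np.float64(0.001), 'grip_force': np.float64(0.0), 'joints': array([-0.037,  0.237,  0.272,  2.061, -0.084,  0.852, -0.864])}
```

View pics/c7.png

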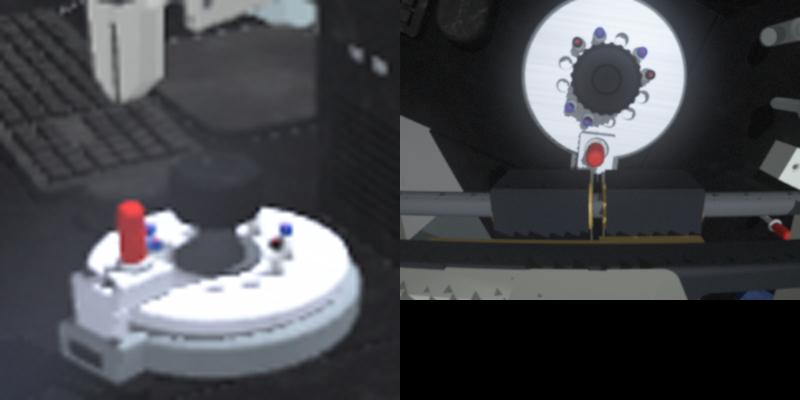

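The collar sits flush on the tab (crop (132,266)), the pin is upright, and the robot is clear of everything.

```bash
python3 -c "
from plant import job
print(job.sign_off())"
```

```text
the job is handed in; nothing more can be done
None
```

The index pin is fully home, with its collar flush on the guide and the carousel locked at its index position; the job was handed in at about 19 s, and sign-off returned no verdict.

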